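# Sort an empty spice tin: cap to the plastics pan, tin through the sprung flap

### The arm

A 6-joint arm with a two-finger parallel gripper is mounted at the origin on the work surface. World frame = base frame: x ahead of the robot, y to its left, z up, the work surface at z = 0. Lengths are in m, angles in rad, forces in N, time in s.
With the tool pointing down it reaches from about 0.3 to 0.775 m from the base axis. Payload 14.6 kg.
Tool frame: the origin (TCP) lies between the finger pads; the fingertips stand ctrl.tip_extent ahead of it and the grasp point (between the pads) lies 3 mm ahead of it (ctrl.tip_extent is the distance from the TCP to the fingertips, in m); z points along the fingers, y is the line along which they close (so a half turn about z gives the same grasp; the last joint's range is limited). The gripper opens to 94 mm and grips with 3 to 60 N. Pads are 16 mm wide; open, the fingers measure 119 mm over their backs; the gripper's body (75 mm by 177 mm) begins 78 mm behind the grasp point.
Start: joints at [1.075, 0.3, 1.521, -0, 1.321, -0.067], TCP at [0.229, 0.5, 0.227] pointing down, gripper open.
Joint ranges: [-3.03, 3.03], [-0.79, 2.21], [0.23, 2.52], [-1.04, 4.18], [0, 3.07], [-2.55, 2.55]. Speed limits (rad/s): [2.22, 2.22, 2.57, 3.14, 3.14, 3.14].

### API

Orientations are given as [roll, pitch, yaw] about the fixed x, y, z axes, in that order (R = Rz(yaw) Ry(pitch) Rx(roll)).
In Python, from station import ctrl, cam, readout gives the robot as it stands (ctrl), with the cameras (cam) and the readings (readout).
- The arm moves only by the tool shift_gripper, called after "Call:" as name(argument=value, ...) on one line, values as JSON. Schema: {"type":"object","properties":{"plan":{"type":"array","items":{"type":"number"},"minItems":6,"maxItems":60},"jaw":{"type":"number"},"clamp_n":{"type":"number"},"only":{"type":"string"},"quiet":{"type":"boolean"},"lines":{"type":"string"}},"required":["plan"],"additionalProperties":false}. plan is one flat list of numbers that holds 1 to 10 rows one after another, with no inner brackets; each row has 6 numbers: dx, dy, dz in shares of the most that a row can go, 1 being 50 mm, then a rotation vector rx, ry, rz in units of 0.05 rad; each row shifts and turns the commanded pose from where the row before left it, along the tool's axes as they then stand; what a row does not reach is not made up. A row lasts 1/10 s, in which the tool goes at most 0.05 m and 0.15 rad, less where a joint would pass 70% of its speed; a pose out of reach is approached as far as the arm can. jaw is the finger opening in m, set as the call begins (left out keeps the last). The fingers move at their own pace and stop on an object; clamp_n is the grip in N (left out, the last holds). Time passes only in rows, so rows that do not move let the fingers close. The tool returns the time, the measured TCP pose, the force, the opening and the grip force at its end. only (a regular expression) keeps the lines of the reply that match it, lines (a string "A,B") keeps lines A to B, and quiet returns only ok. Input that does not fit is refused with a message, and nothing moves.
- readout.get_obs(): the state, without advancing time (a new reading comes with each control period).
- cam.camera(name): name is "scene" or "top"; returns a dict with "pixels" (480x640x3 uint8, blue, green, red), "fx", "fy", "cx", "cy" (pixels), "extrinsics" (4x4, takes a point from camera to world coordinates). Camera axes: x right, y up, looking along -z (the intrinsics and any distortion apply to the point x, -y, -z); pixel columns grow to the right and rows downward; lengths in m; the calibration is good to about 2 mm. A picture is of the moment at which its call begins. There is no depth.
- ctrl.hand_in(): hands the job in; it is judged then, once.
The state is a dict: "time_s": time; "qpos": joint angles; "joint_vel": joint speeds; "tau": joint torques, N m; "ee_pos": TCP position; "eef_rot": TCP orientation; "force": force on the tool from outside, world axes, zero at the start; "moment": the same for the moment, N m; "grip_width": finger opening in m; "grip_force": force on a finger pad.
Only numpy, scipy, OpenCV 4.12 (cv2) and the standard library are available. Lean on these libraries where they do the work, as an engineer would, in place of code of your own. Each camera call takes 0.05 s, during which the arm holds its last target. There are 200 camera calls.

### The job

This flat spice tin is empty. First take off its plastic cap and put that in the shallow steel pan; then post the tin through the sprung push-flap of the tin hopper, holding the flap open until the tin has gone right in, and let the flap spring shut behind it. Leave the jar, the squeeze bottle and the saucepan where they are, and the steel pan about where it is.

Things in the scene. Friction and masses are not known exactly. Their poses are not given: they have to be found in the camera images.
- tin: Empty flat steel spice tin with a paper label, rectangular: 32 mm thick (x), 52 mm wide (y), 115 mm tall without the cap, about 90 g; stands upright. Origin at the centre of its base, z along its length towards the open end.
- tin_top (a point): Centre of the tin's open end, 115 mm along z from its base.
- cap: White plastic overcap, rectangular, 41 mm (x) by 61 mm (y) by 14 mm tall, 18 g, resting loosely over the tin's open end: its skirt laps 11.5 mm down over the tin, standing 4.5 mm proud of it all round, and its top is 2.5 mm above the tin's rim. Not snapped on: it lifts straight off. Origin at the centre of the skirt's lower edge (103.5 mm above the tin's base), z towards its closed top.
- pan: Shallow open steel gastronorm pan for plastics, outside 176 mm (x) by 162 mm (y) by 65 mm tall, walls 3 mm, with a flange 10 mm wide round its rim; loose, 0.8 kg. Origin at the centre of its underside, z up.
- pan_floor (a point): Centre of the pan's inner floor, 3 mm above the worktop.
- hopper: Sheet steel tin hopper, fixed down, 240 mm deep (x), 220 mm wide (y). Origin: centre of its underside, z up; its front faces its own -x, to the robot. Front wall 182 mm high; then a face with the mouth slopes back, 35 degrees from level, from x -120, z 182 to x -46, z 233 mm; then an upright wall to the roof at 300 mm. Hollow, walls 3 mm, inner floor at 3 mm.
- shelf_edge (a point): Middle of the lower front edge of the overshelf, fixed over the hopper at x = -80, z = 360 mm in the hopper's frame. The shelf runs back from there to x = +135 mm and is 260 mm wide; what stands on it reaches 455 mm. It bars the way to the mouth from straight above: the tool has to lean back towards the robot there.
- mouth (a point): Centre of the mouth in the sloping face, at x = -83, y = 0, z = 207 mm in the hopper's frame (axes as the hopper's). A slot 150 mm wide along the hopper's y and 56 mm high up the slope (35 degrees from level), edged with rubber; the way in is square to that face, along (0.574, 0, -0.819) in the hopper's frame. A lip under its lower edge is turned in by 17 mm.
- flap (a joint): Flap angle, rad: 0 shut, growing inwards to its stop at 1.55. A flat 3 mm plate, 146 by 52 mm, hinged along the mouth's upper edge, swinging only inwards. Its spring always drives it shut: 1 N at the lower edge when shut, 5 N wide open. It pinches and keeps a light tin let go half way; fingers kept some 50 mm deep in the mouth hold it off the tin while that drops.
- flap_lip (a point): Middle of the flap's lower edge, 50 mm from the hinge.
- jar: Bystander: glass jar with a steel cap, 72 mm across and 85 mm tall. Origin at the centre of its base.
- squeezer: Bystander: clear plastic squeeze bottle with a pointed nozzle, 62 mm across and 195 mm tall. Origin at the centre of its base.
- saucepan: Bystander: steel saucepan, 160 mm across and 70 mm tall, with a bar handle that reaches 220 mm from the centre along its own x, up to 92 mm high. Origin at the centre of its base.

How it is judged:
On the way, in this order (a step that is already met when the one before it is completed fails the run):
1. the cap lies in the pan, let go (x of cap in the frame of pan between -0.085 and 0.085 m and y of cap in the frame of pan between -0.078 and 0.078 m and z of cap in the frame of pan between -0.005 and 0.05 m and contact force between the fingers and cap below 0.05 N), for 0.2 s.
2. the flap is held well open with the tin in the mouth (the centre of its base at least 10 mm behind and 30 mm below the mouth's centre), the cap still in the pan (value of joint flap above 0.7 rad and x of tin in the frame of mouth above 0.01 m and z of tin in the frame of mouth below -0.03 m and y of tin in the frame of mouth between -0.075 and 0.075 m and x of cap in the frame of pan between -0.085 and 0.085 m and y of cap in the frame of pan between -0.078 and 0.078 m and z of cap in the frame of pan between -0.005 and 0.05 m), for 0.2 s.
At the end, for the whole second after the job is handed in: The cap lies in the pan (inside its walls, below its rim); the tin lies wholly inside the hopper (both its ends within the hopper's walls and no higher than 170 mm); the flap is shut to within 0.06 rad; tin and cap are at rest (x of cap in the frame of pan between -0.085 and 0.085 m and y of cap in the frame of pan between -0.078 and 0.078 m and z of cap in the frame of pan between -0.005 and 0.05 m and x of tin in the frame of hopper between -0.122 and 0.122 m and y of tin in the frame of hopper between -0.112 and 0.112 m and z of tin in the frame of hopper between -0.005 and 0.17 m and x of tin_top in the frame of hopper between -0.122 and 0.122 m and y of tin_top in the frame of hopper between -0.112 and 0.112 m and z of tin_top in the frame of hopper between -0.005 and 0.17 m and value of joint flap below 0.06 rad and linear speed of each of tin, cap below 0.03 m/s); the robot touches nothing.
It fails at once if the glass jar is shoved more than 30 mm or tipped over (distance of jar from where it was at the start of the episode above 0.03 m or angle between jar's own z axis and vertical above 0.4 rad).
It fails at once if the squeeze bottle is shoved more than 30 mm or tipped over (distance of squeezer from where it was at the start of the episode above 0.03 m or angle between squeezer's own z axis and vertical above 0.4 rad).
It fails at once if the saucepan is shoved more than 30 mm or tipped over (distance of saucepan from where it was at the start of the episode above 0.03 m or angle between saucepan's own z axis and vertical above 0.4 rad).
It fails at once if the steel pan is shoved more than 50 mm or tipped up (distance of pan from where it was at the start of the episode above 0.05 m or angle between pan's own z axis and vertical above 0.3 rad).
It also fails if it takes over 72 s, if anything falls off the work surface, if the arm or the gripper's body presses on something with over 40 N, if the wrist force passes 120 N, or if a joint passes its speed limit or range.

## Working session

There is one attempt and no reset: what is moved stays moved. The work goes in short steps, Python scripts to look and compute and a tool call to move; the robot and the scene stay as the last step left them, time stands still between calls to the robot, and variables do not carry over. Pictures are saved under pics/ and viewed, at most 10 in all, crops included, and the job is handed in when it is done.

```bash
ls; mkdir -p pics; python3 - <<'E'
from station import ctrl, cam, readout
import cv2,numpy as np
for n in("scene","top"):
    c=cam.camera(n); cv2.imwrite(f"pics/{n}0.png",c["pixels"])
    print(n,c["fx"],c["fy"],c["cx"],c["cy"],np.round(c["extrinsics"],4).tolist(),[k for k in c])
print(ctrl.tip_extent, readout.get_obs())
E
```

```text
pics
station.py
scene 526.4295094807771 526.4295094807771 313.99369491644177 247.52989125610955 [[0.5795, 0.6961, -0.4238, 0.0347], [-0.8148, 0.5045, -0.2857, -0.2892], [0.0149, 0.5108, 0.8596, 1.2655], [0.0, 0.0, 0.0, 1.0]] ['pixels', 'fx', 'fy', 'cx', 'cy', 'extrinsics']
top 553.0901224631345 553.0901224631345 321.5326697927371 240.09504015792925 [[0.0527, 0.9768, -0.2076, 0.3188], [-0.9986, 0.0511, -0.0129, 0.0417], [-0.002, 0.208, 0.9781, 1.3869], [0.0, 0.0, 0.0, 1.0]] ['pixels', 'fx', 'fy', 'cx', 'cy', 'extrinsics']
0.022 {'time_s': 0.1, 'qpos': array([ 1.07542871e+00,  3.00433220e-01,  1.52148979e+00,  8.74459729e-06,
        1.32071540e+00, -6.65597945e-02]), 'joint_vel': array([-0.00104868, -0.00045358, -0.00310674,  0.00032263,  0.0001316 ,
        0.00015519]), 'tau': array([ 1.28199747e-03, -5.32643652e+01, -3.53290057e+01,  7.10417144e-02,
        2.34257657e-02, -1.73428418e-05]), 'ee_pos': array([0.22856563, 0.50003204, 0.22694572]), 'eef_rot': array([-3.14054977e+00, -7.80057341e-05,  2.71278262e+00]), 'force': array([ 0.51926504,  0.251558  , -0.15946498]), 'moment': array([-0.0380367 ,  0.03392028, -0.00089079]), 'grip_force': 0.0, 'grip_width': 0.09411210134699431}
```

View pics/scene0.png

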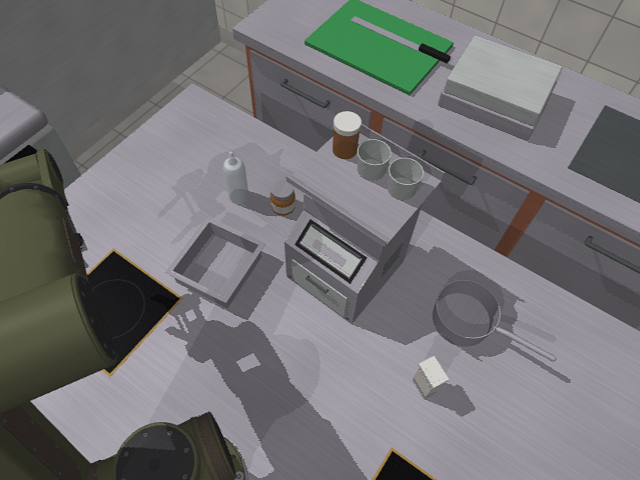

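View pics/top0.png

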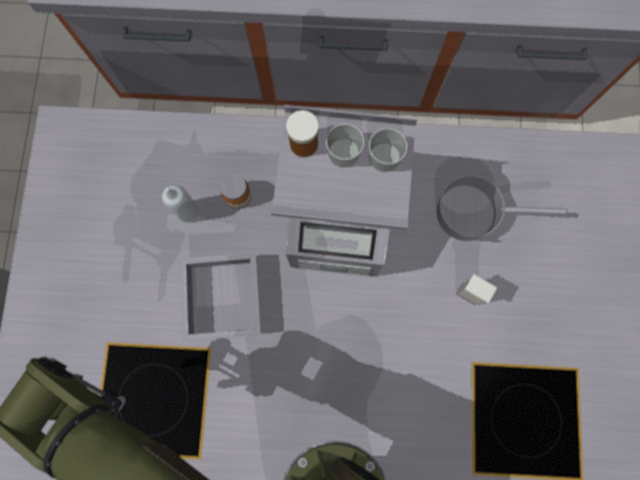

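The scene view shows the capped tin at (432,377), the pan at (218,262), the mouth at (331,250), the saucepan at (468,308), the bottle at (235,177) and the jar at (283,200). In the top view the tin is at (479,290), the pan at (220,297), the mouth at (338,240) and the saucepan at (467,208). I'll enlarge both.

```bash
python3 - <<'E'
import cv2,numpy as np
s=cv2.imread("pics/scene0.png");t=cv2.imread("pics/top0.png")
def cr(im,x,y,w,h,k): 
    o=cv2.resize(im[y:y+h,x:x+w],None,fx=k,fy=k,interpolation=cv2.INTER_CUBIC)
    for i in range(0,w,10): cv2.line(o,(i*k,0),(i*k,8 if i%50 else 16),(0,0,255),1)
    for i in range(0,h,10): cv2.line(o,(0,i*k),(8 if i%50 else 16,i*k),(0,0,255),1)
    return o
# scene crop origin (400,340); top crop origin (450,260) 50x50 x8
cv2.imwrite("pics/tin.png",np.hstack([cr(s,405,350,50,60,8),cr(t,450,265,50,60,8)]))
# hopper scene origin (280,180) 100x150 ; top origin (265,190) 130x100
cv2.imwrite("pics/hop.png",np.hstack([cr(s,280,210,100,120,4),cr(t,290,200,100,120,4)]))
E
```

```text
(no output)
```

View pics/tin.png

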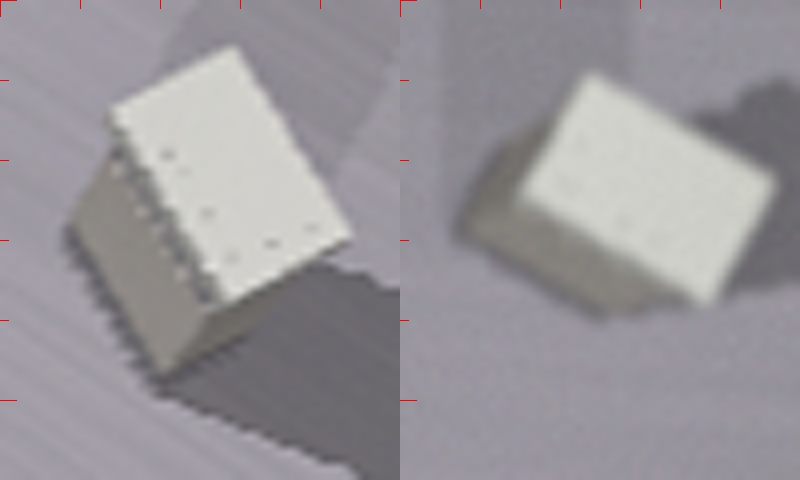

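View pics/hop.png

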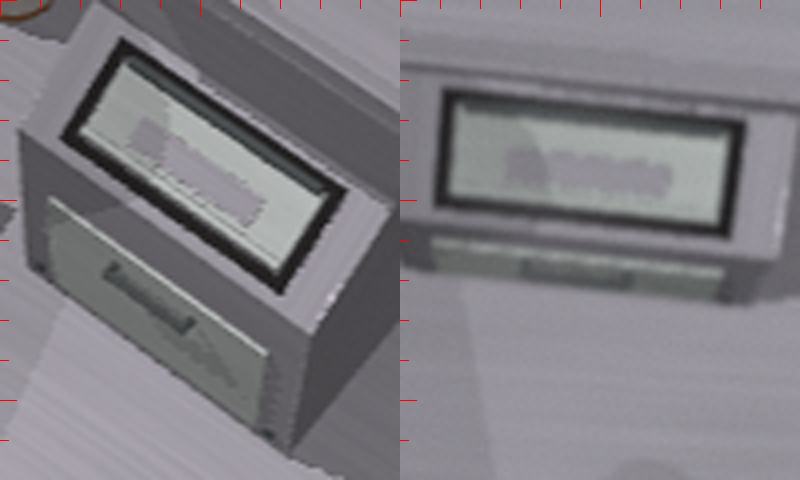

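The tin crops give the four cap corners, and the hopper crops give the black mouth frame corners. I'll triangulate those and crop the pan.

```bash
cat > h.py <<'E'
import numpy as np
K={"s":(526.4295,313.9937,247.5299,np.array([[0.5795,0.6961,-0.4238,0.0347],[-0.8148,0.5045,-0.2857,-0.2892],[0.0149,0.5108,0.8596,1.2655]])),
"t":(553.0901,321.5327,240.0950,np.array([[0.0527,0.9768,-0.2076,0.3188],[-0.9986,0.0511,-0.0129,0.0417],[-0.002,0.208,0.9781,1.3869]]))}
def ray(c,p):
    f,cx,cy,E=K[c]; d=E[:,:3]@np.array([(p[0]-cx)/f,-(p[1]-cy)/f,-1]); return E[:,3],d/np.linalg.norm(d)
def tri(s,t):
    A=np.zeros((3,3));b=np.zeros(3);R=[ray("s",s),ray("t",t)]
    for o,d in R: P=np.eye(3)-np.outer(d,d);A+=P;b+=P@o
    x=np.linalg.solve(A,b); return x,max(np.linalg.norm((np.eye(3)-np.outer(d,d))@(x-o)) for o,d in R)
def onz(c,p,z): o,d=ray(c,p); return o+d*(z-o[2])/d[2]
E
python3 - <<'E'
from h import *
import cv2
S=[(418.75,363.5),(434.4,355.6),(449,379.4),(431.25,388.5)];T=[(464.75,288.75),(474,274),(497.25,287.75),(488.75,303.25)]
print("cap");P=[]
for a,b in zip(S,T): x,e=tri(a,b);P.append(x);print(x.round(4),round(e,4))
P=np.array(P);print(P.mean(0),[np.linalg.norm(P[i]-P[i-1]).round(4) for i in range(4)])
d=P[1]-P[2]+P[0]-P[3];print("long axis deg",np.degrees(np.arctan2(d[1],d[0])))
for c,q in(("s",S),("t",T)): print("on z=.1175",np.mean([onz(c,p,.1175) for p in q],0).round(4))
S=[(310.5,219.5),(367,257.5),(350,283.75),(295.5,244.5)];T=[(300.5,222),(376.75,230.5),(372.5,259.5),(298.75,251.25)]
print("mouth");P=[]
for a,b in zip(S,T): x,e=tri(a,b);P.append(x);print(x.round(4),round(e,4))
P=np.array(P);print(P.mean(0));d=P[0]-P[1]+P[3]-P[2];print("y-axis deg",np.degrees(np.arctan2(d[1],d[0])))
x,e=tri((357,293),(385.5,264.5));print("R front top",x,e)
def cr(im,x,y,w,h,k): 
    o=cv2.resize(im[y:y+h,x:x+w],None,fx=k,fy=k,interpolation=cv2.INTER_CUBIC)
    for i in range(0,w,10): cv2.line(o,(i*k,0),(i*k,8 if i%50 else 16),(0,0,255),1)
    for i in range(0,h,10): cv2.line(o,(0,i*k),(8 if i%50 else 16,i*k),(0,0,255),1)
    return o
s=cv2.imread("pics/scene0.png");t=cv2.imread("pics/top0.png")
cv2.imwrite("pics/pan.png",np.hstack([cr(s,165,212,110,110,3),cr(t,180,245,110,110,3)]))
E
```

```text
cap
[ 0.4899 -0.275   0.1231] 0.0006
[ 0.5242 -0.2947  0.129 ] 0.0007
[ 0.495  -0.3471  0.1296] 0.0009
[ 0.4574 -0.3267  0.1265] 0.0031
[ 0.49162582 -0.31086891  0.12706204] [np.float64(0.0612), np.float64(0.04), np.float64(0.06), np.float64(0.0429)]
long axis deg 59.39204475526338
on z=.1175 [ 0.4944 -0.3102  0.1175]
on z=.1175 [ 0.4939 -0.3146  0.1175]
mouth
[0.6003 0.1041 0.2355] 0.0002
[ 0.5895 -0.0595  0.2388] 0.0
[ 0.5338 -0.0556  0.1936] 0.0009
[0.5436 0.1063 0.1958] 0.0006
[0.56681919 0.02382977 0.21590611]
y-axis deg 86.38627590988564
R front top [ 0.52249947 -0.08298447  0.19826337] 0.0021909108706414347
```

View pics/pan.png

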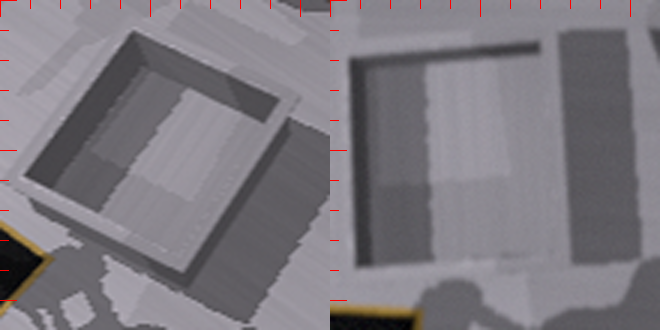

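Pan rim corners: scene (209,221), (265,244), (227,303), (169,273). In the top view the inner corners are about (187,264), (189,334) and (250,259), and the outer right edge is at about (257,256) to (260,333).

```bash
python3 - <<'E'
from h import *
for a,b in [((413.1,379),(456.9,294)),((425.6,397.5),(475,304.75))]: x,e=tri(a,b);print("tin base",x.round(4),round(e,4), onz("s",a,0).round(4),onz("t",b,0).round(4))
print("pan");P=[onz("s",p,.065) for p in [(209,221.3),(265,244.3),(226.7,302.7),(169,273)]];print(np.round(P,4),np.mean(P,0).round(4),[np.linalg.norm(P[i]-P[i-1]).round(3) for i in range(4)])
print("top inner",[onz("t",p,.065).round(4).tolist() for p in[(186.7,264.3),(189,334.3),(250,259),(256.7,255.7),(260,333.3)]])
S=[(310.5,219.5),(367,257.5),(350,283.75),(295.5,244.5)];T=[(300.5,222),(376.75,230.5),(372.5,259.5),(298.75,251.25)]
Z=[.23,.23,.184,.184]
for c,q in(("s",S),("t",T)):
    P=np.array([onz(c,p,z) for p,z in zip(q,Z)]);d=P[0]-P[1]+P[3]-P[2];print("mouth",P.round(4).tolist(),P.mean(0).round(4),np.degrees(np.arctan2(d[1],d[0])))
for n,a,b,z in[("jar",(283,190),(235,184),.085),("bottle",(233,154),(172,190),.195),("saucepan",(468,300),(467,208),.06)]: print(n,onz("s",a,z).round(3),onz("t",b,z).round(3))
E
```

```text
tin base [ 0.4899 -0.2817  0.019 ] 0.0007 [ 0.4963 -0.2811  0.    ] [ 0.4928 -0.2867  0.    ]
tin base [ 0.4665 -0.3268  0.0215] 0.0009 [ 0.4747 -0.3281  0.    ] [ 0.4682 -0.3319  0.    ]
pan
[[0.5265 0.3896 0.065 ]
 [0.5583 0.2211 0.065 ]
 [0.3687 0.1932 0.065 ]
 [0.3462 0.3671 0.065 ]] [0.4499 0.2928 0.065 ] [np.float64(0.182), np.float64(0.172), np.float64(0.192), np.float64(0.175)]
top inner [[0.5224, 0.3821, 0.065], [0.3561, 0.3594, 0.065], [0.5435, 0.23, 0.065], [0.5524, 0.2144, 0.065], [0.3673, 0.1923, 0.065]]
mouth [[0.6032, 0.1063, 0.23], [0.5943, -0.0576, 0.23], [0.5375, -0.0529, 0.184], [0.5488, 0.111, 0.184]] [0.5709 0.0267 0.207 ] 86.49626106472331
mouth [[0.6018, 0.1043, 0.23], [0.5916, -0.0603, 0.23], [0.5363, -0.0571, 0.184], [0.5463, 0.1066, 0.184]] [0.569  0.0234 0.207 ] 86.4806795979006
jar [0.718 0.281 0.085] [0.725 0.279 0.085]
bottle [0.671 0.406 0.195] [0.669 0.399 0.195]
saucepan [ 0.732 -0.293  0.06 ] [ 0.701 -0.297  0.06 ]
```

Measured: tin at (0.494,-0.3125) with its long axis at about 60°. Pan at (0.450,0.292) with yaw about 8.5°. Mouth at (0.570,0.025,0.207) with hopper yaw about -3.5°. Camera depth bias is about 10–20 mm, and heights agree with the text. First I turn the tool to grip the cap across its 41 mm side.

Careful with the scale: shifts go in shares of 50 mm and turns go in units of 0.05 rad. That gives: 0.14 rad is 2.8.

```bash
cat > plan.py <<'E'
import numpy as np,sys
from scipy.spatial.transform import Rotation as Ro
from station import ctrl, cam, readout
# usage: plan.py x y z yangle_deg [tilt_deg]: tool y at heading, tool z leaning 'tilt' forward (square to tool y) from down
def target(ya,tilt):
    a=np.radians(ya);t=np.radians(tilt);y=np.array([np.cos(a),np.sin(a),0]);f=np.array([np.sin(a),-np.cos(a),0])
    z=f*np.sin(t)+np.array([0,0,-np.cos(t)]);return np.column_stack([np.cross(y,z),y,z])
v=[float(q) for q in sys.argv[1:]]+[0]
o=readout.get_obs();R=Ro.from_euler("xyz",o["eef_rot"]).as_matrix();T=target(v[3],v[4])
print("t",o["time_s"],"pos",o["ee_pos"].round(4),"q",o["qpos"].round(2),"w",round(o["grip_width"],4),"F",o["force"].round(1))
print("rotvec now",Ro.from_matrix(R.T@T).as_rotvec().round(4))
d=np.array(v[:3])-o["ee_pos"];print("shift in present axes",(R.T@d).round(4),"after turning",(T.T@d).round(4))
E
```

Call:
shift_gripper(plan=[0, 0, 0, 0, 0, 2.8, 0, 0, 0, 0, 0, 2.8, 0, 0, 0, 0, 0, 2.8, 0, 0, 0, 0, 0, 2.8, 0, 0, 0, 0, 0, 2.8, 0, 0, 0, 0, 0, 2.8, 0, 0, 0, 0, 0, 2.8, 0, 0, 0, 0, 0, 2.8, 0, 0, 0, 0, 0, 2.8, 0, 0, 0, 0, 0, 2.8], jaw=0.094)

```text
time_s: 1.1
ee_pos: [0.2286, 0.5001, 0.2271]
eef_rot: [-3.141, 0.001, 1.307]
force: [-0.0, -0.0, -0.2]
grip_width: 0.094
grip_force: 0.0
```

Call:
shift_gripper(plan=[0, 0, 0, 0, 0, 2.8, 0, 0, 0, 0, 0, 2.8, 0, 0, 0, 0, 0, 0])

```text
time_s: 1.4
ee_pos: [0.2286, 0.5001, 0.2271]
eef_rot: [3.142, 0.001, 1.03]
force: [-0.0, 0.4, 0.1]
grip_width: 0.0938
grip_force: 0.0
```

```bash
python3 plan.py 0.494 -0.3125 0.2 -30.5
```

```text
t 1.4 pos [0.2286 0.5001 0.2271] q [ 1.08  0.3   1.52 -0.    1.32  1.62] w 0.0938 F [-0.   0.4  0.1]
rotvec now [ 0.      0.0007 -0.008 ]
shift in present axes [-0.5603  0.6456  0.0275] after turning [-0.5655  0.6411  0.0271]
```

Call:
shift_gripper(plan=[-0.56, 0.646, 0, 0, 0, 0, -0.56, 0.646, 0, 0, 0, 0, -0.56, 0.646, 0, 0, 0, 0, -0.56, 0.646, 0, 0, 0, 0, -0.56, 0.646, 0, 0, 0, 0, -0.56, 0.646, 0, 0, 0, 0, -0.56, 0.646, 0, 0, 0, 0, -0.56, 0.646, 0, 0, 0, 0, -0.56, 0.646, 0, 0, 0, 0, -0.56, 0.646, 0, 0, 0, 0], quiet=true)

```text
ok
```

Call:
shift_gripper(plan=[-0.56, 0.646, 0, 0, 0, 0, -0.56, 0.646, 0, 0, 0, 0, -0.56, 0.646, 0, 0, 0, 0, -0.56, 0.646, 0, 0, 0, 0, -0.56, 0.646, 0, 0, 0, 0, -0.56, 0.646, 0, 0, 0, 0, -0.56, 0.646, 0, 0, 0, 0, -0.56, 0.646, 0, 0, 0, 0, -0.56, 0.646, 0, 0, 0, 0, -0.56, 0.646, 0, 0, 0, 0])

```text
time_s: 3.4
ee_pos: [0.4967, -0.3135, 0.2272]
eef_rot: [-3.141, -0.0, 1.037]
force: [-0.1, 0.5, 0.5]
grip_width: 0.0938
grip_force: 0.0
```

Call:
shift_gripper(plan=[0, 0, 0.2, 0, 0, 0, 0, 0, 0.2, 0, 0, 0, 0, 0, 0, 0, 0, 0], quiet=true)

```text
ok
```

```bash
python3 plan.py 0.494 -0.3125 0.115 -30.5
python3 - <<'E'
from station import ctrl, cam, readout
import cv2,numpy as np
o=[]
for n,x,y in(("scene",370,290),("top",420,220)):
    c=cam.camera(n)["pixels"]; o.append(cv2.resize(c[y:y+150,x:x+100],None,fx=4,fy=4,interpolation=2))
cv2.imwrite("pics/over.png",np.hstack(o))
E
```

```text
t 3.7 pos [ 0.4958 -0.3106  0.2056] q [-0.62  0.4   1.44  0.    1.31 -0.09] w 0.0939 F [-0.6 -0.7 -0.2]
rotvec now [-0.0031 -0.0004 -0.0031]
shift in present axes [-0.0026 -0.0003  0.0906] after turning [-0.0026 -0.0006  0.0906]
```

View pics/over.png

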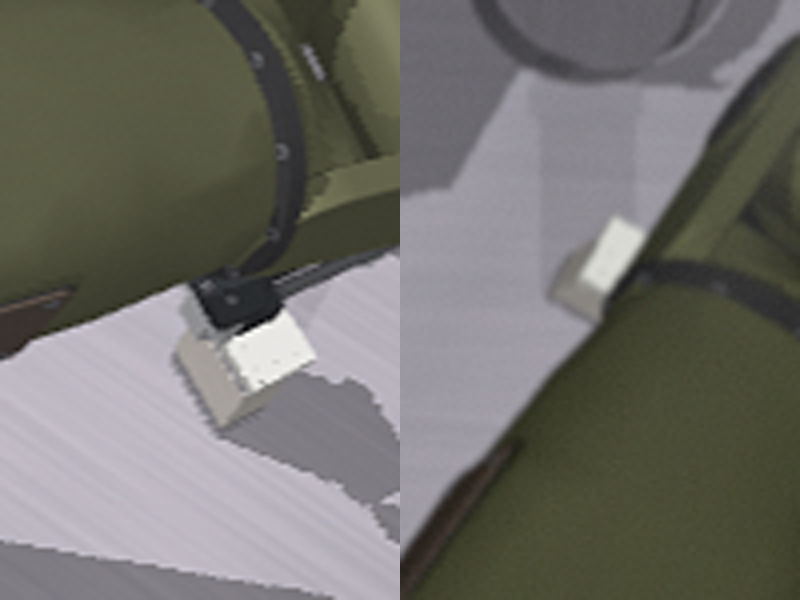

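The tin sits under the gripper as computed, so I go down and close gently on the cap.

Call:
shift_gripper(plan=[-0.052, 0, 0.4, 0, 0, 0, 0, 0, 0.4, 0, 0, 0, 0, 0, 0.4, 0, 0, 0, 0, 0, 0.4, 0, 0, 0, 0, 0, 0.21, 0, 0, 0, 0, 0, 0, 0, 0, 0, 0, 0, 0, 0, 0, 0])

```text
time_s: 4.5
ee_pos: [0.4955, -0.3139, 0.1181]
eef_rot: [3.14, 0.0, 1.033]
force: [-0.5, -0.0, -0.1]
grip_width: 0.094
grip_force: 0.0
```

Call:
shift_gripper(plan=[0, 0, 0, 0, 0, 0, 0, 0, 0, 0, 0, 0, 0, 0, 0, 0, 0, 0, 0, 0, 0, 0, 0, 0, 0, 0, 0, 0, 0, 0, 0, 0, 0, 0, 0, 0, 0, 0, 0, 0, 0, 0, 0, 0, 0, 0, 0, 0], jaw=0.036, clamp_n=8)

```text
time_s: 5.3
ee_pos: [0.4951, -0.3139, 0.1169]
eef_rot: [-3.141, -0.0, 1.033]
force: [-0.6, -0.1, 0.3]
grip_width: 0.0412
grip_force: 7.9
```

Call:
shift_gripper(plan=[0, 0, -0.2, 0, 0, 0, 0, 0, -0.2, 0, 0, 0, 0, 0, -0.4, 0, 0, 0, 0, 0, -0.6, 0, 0, 0, 0, 0, -0.8, 0, 0, 0, 0, 0, -0.8, 0, 0, 0, 0, 0, 0, 0, 0, 0])

```text
time_s: 6.0
ee_pos: [0.4963, -0.3147, 0.2739]
eef_rot: [3.132, 0.001, 1.033]
force: [-0.2, -0.6, 0.6]
grip_width: 0.0413
grip_force: 7.9
```

```bash
python3 plan.py 0.45 0.292 0.255 33
python3 - <<'E'
from station import ctrl, cam, readout
import cv2,numpy as np
c=cam.camera("scene")["pixels"]; cv2.imwrite("pics/lift.png",cv2.resize(c[250:450,330:530],None,fx=3,fy=3,interpolation=2))
E
```

```text
t 6.0 pos [ 0.4963 -0.3147  0.2739] q [-0.63  0.35  1.35  0.    1.43 -0.09] w 0.0413 F [-0.2 -0.6  0.6]
rotvec now [ 0.0084  0.0063 -1.1139]
shift in present axes [ 0.4973 -0.3508  0.015 ] after turning [0.534  0.2916 0.0189]
```

View pics/lift.png

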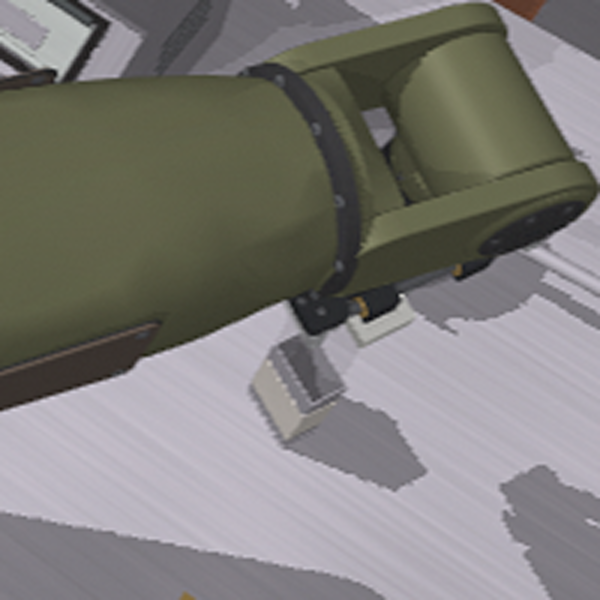

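The cap is in the fingers and the tin still stands, open at the top. I carry the cap round to the pan, keeping clear of the shelf.

Call:
shift_gripper(plan=[0.552, -0.61, 0, 0, 0, 0, 0.552, -0.61, 0, 0, 0, 0, 0.552, -0.61, 0, 0, 0, 0, 0.552, -0.61, 0, 0, 0, 0, 0.552, -0.61, 0, 0, 0, 0, 0.552, -0.61, 0, 0, 0, 0, 0.552, -0.61, 0, 0, 0, 0, 0.552, -0.61, 0, 0, 0, 0])

```text
time_s: 6.85
ee_pos: [0.3976, 0.0021, 0.2665]
eef_rot: [-3.141, 0.0, 1.032]
force: [1.0, -0.5, -0.0]
grip_width: 0.0414
grip_force: 7.9
```

Call:
shift_gripper(plan=[0.79, -0.304, 0, 0, 0, 0, 0.79, -0.304, 0, 0, 0, 0, 0.79, -0.304, 0, 0, 0, 0, 0.79, -0.304, 0, 0, 0, 0, 0.79, -0.304, 0, 0, 0, 0, 0.79, -0.304, 0, 0, 0, 0, 0.79, -0.304, 0, 0, 0, 0, 0, 0, 0, 0, 0, 0, 0, 0, 0, 0, 0, 0])

```text
time_s: 7.75
ee_pos: [0.4486, 0.2928, 0.266]
eef_rot: [-3.141, 0.002, 1.034]
force: [-1.4, 0.0, -1.1]
grip_width: 0.0413
grip_force: 7.9
```

```bash
python3 plan.py 0.45 0.292 0.04 -30.5
```

```text
t 7.75 pos [0.4486 0.2928 0.266 ] q [ 0.51  0.24  1.5  -0.    1.4   1.05] w 0.0413 F [-1.4  0.  -1.1]
rotvec now [-0.0008  0.0017 -0.0044]
shift in present axes [0.0004 0.0018 0.226 ] after turning [0.     0.0016 0.226 ]
```

Call:
shift_gripper(plan=[0, 0, 0.8, 0, 0, 0, 0, 0, 0.8, 0, 0, 0, 0, 0, 0.8, 0, 0, 0, 0, 0, 0.8, 0, 0, 0, 0, 0, 0.6, 0, 0, 0, 0, 0, 0.4, 0, 0, 0, 0, 0, 0.24, 0, 0, 0, 0, 0, 0, 0, 0, 0, 0, 0, 0, 0, 0, 0])

```text
time_s: 8.65
ee_pos: [0.4495, 0.2924, 0.046]
eef_rot: [3.141, -0.001, 1.032]
force: [0.3, 1.1, -0.5]
grip_width: 0.0412
grip_force: 7.9
```

Call:
shift_gripper(plan=[0, 0, 0, 0, 0, 0, 0, 0, 0, 0, 0, 0, 0, 0, 0, 0, 0, 0, 0, 0, 0, 0, 0, 0], jaw=0.065)

```text
time_s: 9.05
ee_pos: [0.4492, 0.2927, 0.0453]
eef_rot: [3.141, -0.001, 1.033]
force: [0.4, 0.1, 0.2]
grip_width: 0.065
grip_force: 0.0
```

Call:
shift_gripper(plan=[0, 0, -0.4, 0, 0, 0, 0, 0, -0.8, 0, 0, 0, 0, 0, -0.8, 0, 0, 0, 0, 0, -0.8, 0, 0, 0, 0, 0, -0.8, 0, 0, 0, 0, 0, -0.8, 0, 0, 0, 0, 0, 0, 0, 0, 0], jaw=0.094)

```text
time_s: 9.75
ee_pos: [0.4502, 0.2934, 0.2705]
eef_rot: [3.137, -0.008, 1.033]
force: [0.2, 0.5, -0.7]
grip_width: 0.0941
grip_force: 0.0
```

```bash
python3 plan.py 0.494 -0.3125 0.255 59.5
python3 - <<'E'
from station import ctrl, cam, readout
import cv2,numpy as np
o=[]
for n,x,y in(("scene",150,190),("top",160,230)):
    c=cam.camera(n)["pixels"]; o.append(cv2.resize(c[y:y+130,x:x+130],None,fx=3,fy=3,interpolation=2))
cv2.imwrite("pics/drop.png",np.hstack(o))
E
```

```text
t 9.75 pos [0.4502 0.2934 0.2705] q [0.51 0.24 1.5  0.   1.4  1.05] w 0.0941 F [ 0.2  0.5 -0.7]
rotvec now [ 0.0094 -0.0025 -1.5763]
shift in present axes [-0.498   0.3479  0.0132] after turning [-0.3452 -0.4998  0.0155]
```

View pics/drop.png

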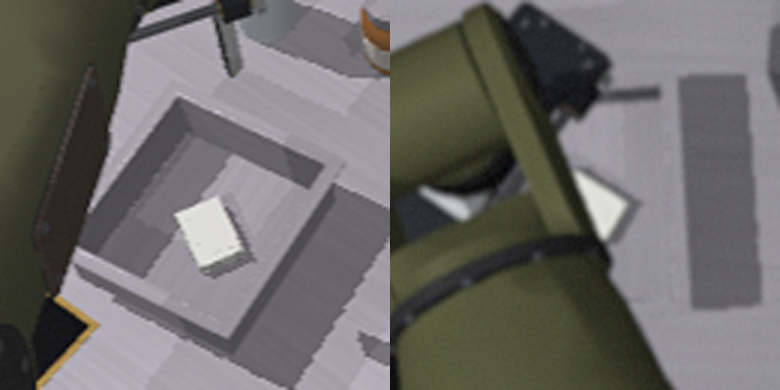

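The cap lies flat in the middle of the pan, at about (212,235) in the left crop. I go back to the tin and turn to grip its 52 mm width.

Call:
shift_gripper(plan=[-0.79, 0.304, 0, 0, 0, 0, -0.79, 0.304, 0, 0, 0, 0, -0.79, 0.304, 0, 0, 0, 0, -0.79, 0.304, 0, 0, 0, 0, -0.79, 0.304, 0, 0, 0, 0, -0.79, 0.304, 0, 0, 0, 0, -0.79, 0.304, 0, 0, 0, 0], quiet=true)

```text
ok
```

Call:
shift_gripper(plan=[-0.552, 0.61, 0, 0, 0, 0, -0.552, 0.61, 0, 0, 0, 0, -0.552, 0.61, 0, 0, 0, 0, -0.552, 0.61, 0, 0, 0, 0, -0.552, 0.61, 0, 0, 0, 0, -0.552, 0.61, 0, 0, 0, 0, -0.552, 0.61, 0, 0, 0, 0, -0.552, 0.61, 0, 0, 0, 0], quiet=true)

```text
ok
```

Call:
shift_gripper(plan=[0, 0, 0, 0, 0, -2.866, 0, 0, 0, 0, 0, -2.866, 0, 0, 0, 0, 0, -2.866, 0, 0, 0, 0, 0, -2.866, 0, 0, 0, 0, 0, -2.866, 0, 0, 0, 0, 0, -2.866, 0, 0, 0, 0, 0, -2.866, 0, 0, 0, 0, 0, -2.866, 0, 0, 0, 0, 0, -2.866, 0, 0, 0, 0, 0, -2.866], quiet=true)

```text
ok
```

Call:
shift_gripper(plan=[0, 0, 0, 0, 0, -2.866, 0, 0, 0, 0, 0, 0, 0, 0, 0, 0, 0, 0])

```text
time_s: 12.65
ee_pos: [0.4949, -0.3138, 0.2637]
eef_rot: [3.141, -0.002, 2.605]
force: [0.9, -0.1, 0.3]
grip_width: 0.0941
grip_force: 0.0
```

```bash
python3 plan.py 0.4994 -0.3164 0.098 59.5
```

```text
t 12.65 pos [ 0.4949 -0.3138  0.2637] q [-0.63  0.36  1.36 -0.    1.43 -1.66] w 0.0941 F [ 0.9 -0.1  0.3]
rotvec now [ 0.0002 -0.0019 -0.0045]
shift in present axes [-0.0055  0.      0.1657] after turning [-0.0052  0.      0.1657]
```

Call:
shift_gripper(plan=[-0.1, 0, 0.6, 0, 0, 0, 0, 0, 0.6, 0, 0, 0, 0, 0, 0.6, 0, 0, 0, 0, 0, 0.6, 0, 0, 0, 0, 0, 0.6, 0, 0, 0, 0, 0, 0.314, 0, 0, 0, 0, 0, 0, 0, 0, 0, 0, 0, 0, 0, 0, 0])

```text
time_s: 13.45
ee_pos: [0.4995, -0.3165, 0.0996]
eef_rot: [3.142, -0.0, 2.607]
force: [0.8, -0.0, 0.2]
grip_width: 0.0939
grip_force: 0.0
```

Call:
shift_gripper(plan=[0, 0, 0, 0, 0, 0, 0, 0, 0, 0, 0, 0, 0, 0, 0, 0, 0, 0, 0, 0, 0, 0, 0, 0, 0, 0, 0, 0, 0, 0, 0, 0, 0, 0, 0, 0, 0, 0, 0, 0, 0, 0], jaw=0.047, clamp_n=20)

```text
time_s: 14.15
ee_pos: [0.4995, -0.3165, 0.0993]
eef_rot: [3.142, 0.0, 2.609]
force: [-0.1, 0.0, 0.0]
grip_width: 0.0528
grip_force: 19.7
```

Call:
shift_gripper(plan=[0, 0, -0.2, 0, 0, 0, 0, 0, -0.4, 0, 0, 0, 0, 0, -0.8, 0, 0, 0, 0, 0, -0.8, 0, 0, 0, 0, 0, -0.8, 0, 0, 0, 0, 0, -0.8, 0, 0, 0, 0, 0, -0.8, 0, 0, 0, 0, 0, 0, 0, 0, 0, 0, 0, 0, 0, 0, 0])

```text
time_s: 15.05
ee_pos: [0.4993, -0.3165, 0.3298]
eef_rot: [-3.141, 0.001, 2.609]
force: [-0.3, -0.4, -1.8]
grip_width: 0.0527
grip_force: 19.7
```

Tin held (52.7 mm). Next: turn to the hopper's heading, back off in front of it, then lean the tool.

Call:
shift_gripper(plan=[0, 0, 0, 0, 0, -2.4, 0, 0, 0, 0, 0, -2.4, 0, 0, 0, 0, 0, -2.4, 0, 0, 0, 0, 0, -2.3, 0, 0, 0, 0, 0, 0, 0, 0, 0, 0, 0, 0], quiet=true)

```text
ok
```

```bash
python3 plan.py 0.41 0.035 0.36 86.5
```

```text
t 15.65 pos [ 0.4992 -0.3164  0.3282] q [-0.63  0.34  1.23 -0.    1.57 -2.14] w 0.0527 F [-0.1  0.7 -0.6]
rotvec now [ 0.0009 -0.0015  0.0002]
shift in present axes [ 0.1105  0.3453 -0.0313] after turning [ 0.1105  0.3453 -0.0318]
```

Call:
shift_gripper(plan=[0.736, 0.4, -0.21, 0, 0, 0, 0.736, 0.4, -0.21, 0, 0, 0, 0.736, 0.4, -0.21, 0, 0, 0, 0, 0.714, 0, 0, 0, 0, 0, 0.714, 0, 0, 0, 0, 0, 0.714, 0, 0, 0, 0, 0, 0.714, 0, 0, 0, 0, 0, 0.714, 0, 0, 0, 0, 0, 0.714, 0, 0, 0, 0, 0, 0.714, 0, 0, 0, 0], quiet=true)

```text
ok
```

Call:
shift_gripper(plan=[0, 0.714, 0, 0, 0, 0, 0, 0, 0, 0, -2.44, 0, 0, 0, 0, 0, -2.44, 0, 0, 0, 0, 0, -2.44, 0, 0, 0, 0, 0, -2.44, 0, 0, 0, 0, 0, -2.44, 0, 0, 0, 0, 0, 0, 0, 0, 0, 0, 0, 0, 0])

```text
time_s: 17.45
ee_pos: [0.4088, 0.0349, 0.3609]
eef_rot: [3.14, 0.608, 3.082]
force: [-0.0, -0.1, -0.7]
grip_width: 0.0517
grip_force: 19.9
```

```bash
python3 plan.py 0.4984 0.0293 0.3216 86.5 35
```

```text
t 17.45 pos [0.4088 0.0349 0.3609] q [ 0.02 -0.44  2.01 -0.06  0.97 -1.47] w 0.0517 F [-0.  -0.1 -0.7]
rotvec now [ 0.0021 -0.0033  0.0012]
shift in present axes [-0.0513 -0.0004  0.0835] after turning [-0.051  -0.0001  0.0837]
```

Call:
shift_gripper(plan=[-0.342, 0, 0.556, 0, 0, 0, -0.342, 0, 0.556, 0, 0, 0, -0.342, 0, 0.556, 0, 0, 0, 0, 0, 0, 0, 0, 0, 0, 0, 0, 0, 0, 0])

```text
time_s: 17.95
ee_pos: [0.4992, 0.0296, 0.3209]
eef_rot: [3.141, 0.606, 3.083]
force: [-0.8, -0.0, -1.2]
grip_width: 0.0523
grip_force: 19.9
```

```bash
python3 plan.py 0.4984 0.0293 0.3216 86.5 35
python3 - <<'E'
from station import ctrl, cam, readout
import cv2,numpy as np
o=[]
for n,x,y in(("scene",250,160),("top",270,170)):
    c=cam.camera(n)["pixels"]; o.append(cv2.resize(c[y:y+150,x:x+130],None,fx=3,fy=3,interpolation=2))
cv2.imwrite("pics/pre.png",np.hstack(o))
E
```

```text
t 17.95 pos [0.4992 0.0296 0.3209] q [ 0.   -0.18  1.92 -0.05  0.8  -1.49] w 0.0523 F [-0.8 -0.  -1.2]
rotvec now [ 0.0017 -0.0049  0.0018]
shift in present axes [ 0.0002 -0.0003 -0.001 ] after turning [ 0.0002 -0.0003 -0.001 ]
```

View pics/pre.png

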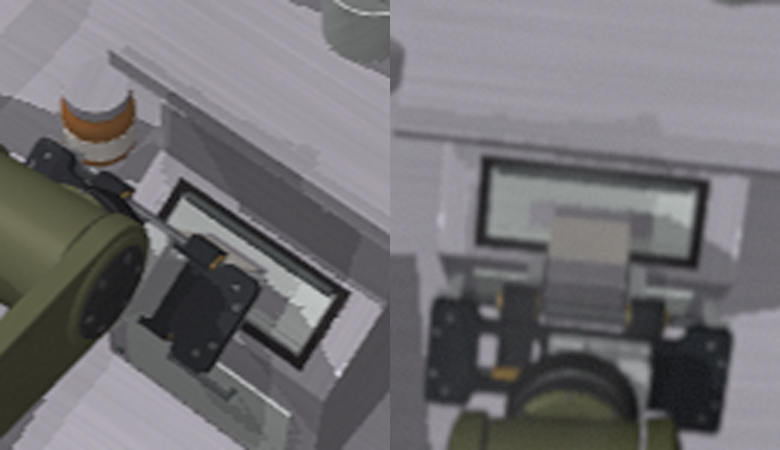

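In the pre picture the tin lines up with the mouth centre: tin at 591 against mouth at 594 in the top crop. I push in gradually.

Call:
shift_gripper(plan=[0, 0, 0.3, 0, 0, 0, 0, 0, 0.3, 0, 0, 0, 0, 0, 0.3, 0, 0, 0, 0, 0, 0.2, 0, 0, 0, 0, 0, 0.2, 0, 0, 0, 0, 0, 0, 0, 0, 0, 0, 0, 0, 0, 0, 0])

```text
time_s: 18.75
ee_pos: [0.5352, 0.0277, 0.269]
eef_rot: [3.141, 0.609, 3.084]
force: [-6.0, 0.2, 1.2]
grip_width: 0.0521
grip_force: 20.0
```

Call:
shift_gripper(plan=[0, 0, 0.2, 0, 0, 0, 0, 0, 0.2, 0, 0, 0, 0, 0, 0.2, 0, 0, 0, 0, 0, 0.2, 0, 0, 0, 0, 0, 0, 0, 0, 0, 0, 0, 0, 0, 0, 0])

```text
time_s: 19.35
ee_pos: [0.5584, 0.0263, 0.2354]
eef_rot: [3.142, 0.609, 3.084]
force: [-3.4, 0.5, -3.8]
grip_width: 0.0521
grip_force: 20.0
```

```bash
python3 plan.py 0.4984 0.0293 0.3216 86.5 35
```

```text
t 19.35 pos [0.5584 0.0263 0.2354] q [-0.01  0.04  1.92 -0.05  0.58 -1.48] w 0.0521 F [-3.4  0.5 -3.8]
rotvec now [ 0.002  -0.0024  0.0029]
shift in present axes [-0.     -0.0005 -0.1051] after turning [-0.0003 -0.0007 -0.1051]
```

Careful with the scale: shifts go in shares of 50 mm and turns go in units of 0.05 rad. That gives: 0.01 m is 0.2.

Call:
shift_gripper(plan=[0, 0, 0.2, 0, 0, 0, 0, 0, 0.2, 0, 0, 0, 0, 0, 0.2, 0, 0, 0, 0, 0, 0.2, 0, 0, 0, 0, 0, 0, 0, 0, 0, 0, 0, 0, 0, 0, 0])

```text
time_s: 19.95
ee_pos: [0.5812, 0.0249, 0.2017]
eef_rot: [-3.141, 0.607, 3.084]
force: [-2.3, -0.5, -7.7]
grip_width: 0.0519
grip_force: 20.0
```

Call:
shift_gripper(plan=[0, 0, 0.2, 0, 0, 0, 0, 0, 0.2, 0, 0, 0, 0, 0, 0.1, 0, 0, 0, 0, 0, 0, 0, 0, 0, 0, 0, 0, 0, 0, 0, 0, 0, 0, 0, 0, 0])

```text
time_s: 20.55
ee_pos: [0.5956, 0.0242, 0.1821]
eef_rot: [-3.142, 0.609, 3.084]
force: [-1.9, 0.9, -10.2]
grip_width: 0.0516
grip_force: 23.0
```

```bash
python3 plan.py 0.4984 0.0293 0.3216 86.5 35
```

```text
t 20.55 pos [0.5956 0.0242 0.1821] q [-0.01  0.19  1.88 -0.06  0.46 -1.48] w 0.0516 F [ -1.9   0.9 -10.2]
rotvec now [ 0.002  -0.0019  0.003 ]
shift in present axes [ 0.     -0.0005 -0.1701] after turning [-0.0003 -0.0008 -0.1701]
```

The tin is deep in the mouth with the fingertips about 57 mm in. I release it and hold still while it drops.

Call:
shift_gripper(plan=[0, 0, 0, 0, 0, 0, 0, 0, 0, 0, 0, 0, 0, 0, 0, 0, 0, 0, 0, 0, 0, 0, 0, 0, 0, 0, 0, 0, 0, 0, 0, 0, 0, 0, 0, 0, 0, 0, 0, 0, 0, 0, 0, 0, 0, 0, 0, 0, 0, 0, 0, 0, 0, 0, 0, 0, 0, 0, 0, 0], jaw=0.075)

```text
time_s: 21.55
ee_pos: [0.5961, 0.0241, 0.1827]
eef_rot: [3.142, 0.611, 3.084]
force: [-5.3, 0.4, -0.2]
grip_width: 0.0749
grip_force: 2.0
```

```bash
python3 - <<'E'
from station import ctrl, cam, readout
import cv2,numpy as np
o=[]
for n,x,y in(("scene",250,160),("top",270,170)):
    c=cam.camera(n)["pixels"]; o.append(cv2.resize(c[y:y+150,x:x+130],None,fx=3,fy=3,interpolation=2))
cv2.imwrite("pics/rel.png",np.hstack(o))
E
```

```text
(no output)
```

View pics/rel.png

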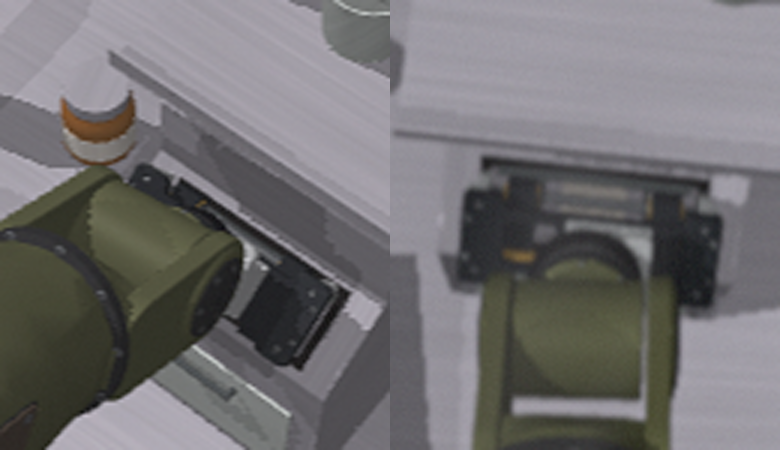

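The force is now just the flap's roughly 5 N on the fingers. To check that the tin has gone, I close the fingers while still deep in the mouth.

Call:
shift_gripper(plan=[0, 0, 0, 0, 0, 0, 0, 0, 0, 0, 0, 0, 0, 0, 0, 0, 0, 0, 0, 0, 0, 0, 0, 0, 0, 0, 0, 0, 0, 0, 0, 0, 0, 0, 0, 0, 0, 0, 0, 0, 0, 0, 0, 0, 0, 0, 0, 0], jaw=0.035, clamp_n=6)

```text
time_s: 22.45
ee_pos: [0.596, 0.0241, 0.1824]
eef_rot: [-3.142, 0.61, 3.084]
force: [-3.8, -0.4, -3.2]
grip_width: 0.0351
grip_force: 2.4
```

The fingers closed to 35 mm, so the tin has dropped in. I withdraw along the way in.

Call:
shift_gripper(plan=[0, 0, -0.3, 0, 0, 0, 0, 0, -0.4, 0, 0, 0, 0, 0, -0.4, 0, 0, 0, 0, 0, -0.4, 0, 0, 0, 0, 0, -0.4, 0, 0, 0, 0, 0, -0.4, 0, 0, 0, 0.2, 0, -0.6, 0, 0, 0, 0.6, 0, -0.6, 0, 0, 0, 0.6, 0, -0.6, 0, 0, 0, 0, 0, 0, 0, 0, 0])

```text
time_s: 23.45
ee_pos: [0.4196, 0.0345, 0.3137]
eef_rot: [3.141, 0.618, 3.084]
force: [0.7, 0.9, 1.6]
grip_width: 0.0355
grip_force: 0.0
```

Call:
shift_gripper(plan=[0.6, 0, 0, 0, 0, 0, 0.6, 0, 0, 0, 0, 0, 0.6, 0, 0, 0, 0, 0, 0.6, 0, 0, 0, 0, 0, 0, 0, 0, 0, 0, 0, 0, 0, 0, 0, 0, 0, 0, 0, 0, 0, 0, 0, 0, 0, 0, 0, 0, 0])

```text
time_s: 24.25
ee_pos: [0.3241, 0.0398, 0.2423]
eef_rot: [3.142, 0.611, 3.084]
force: [0.2, 0.5, 0.6]
grip_width: 0.0346
grip_force: 0.0
```

```bash
python3 - <<'E'
from station import ctrl, cam, readout
import cv2,numpy as np
for n,(x,y,w,h) in(("scene",(298,222,66,58)),("top",(300,222,76,38))):
    c=cam.camera(n)["pixels"]; cv2.imwrite(f"pics/{n}_end.png",c); a=cv2.imread(f"pics/{n}0.png")
    d=np.abs(c.astype(int)-a).sum(2)
    print(n,"mouth diff mean",d[y:y+h,x:x+w].mean(),"frac>60",(d[y:y+h,x:x+w]>60).mean())
    if n=="top": print("flap row profile now/before",c[225:260:3,330].sum(1),a[225:260:3,330].sum(1))
    b=(c.min(2)>190)
    if n=="scene": ys,xs=np.nonzero(b[222:300,175:262]); print("white in pan",len(xs),xs.mean()+175 if len(xs) else 0,ys.mean()+222 if len(ys) else 0)
    for nm,q in (dict(jar=(265,180,35,35),bot=(220,150,30,55),sauce=(435,275,65,70)) if n=="scene" else dict(jar=(220,175,32,32),bot=(160,182,40,40),sauce=(435,178,65,62))).items():
        print(nm,(d[q[1]:q[1]+q[3],q[0]:q[0]+q[2]]>60).mean().round(3))
E
```

```text
scene mouth diff mean 25.541274817136888 frac>60 0.13113897596656218
white in pan 282 218.97517730496455 266.75531914893617
jar 0.051
bot 0.004
sauce 0.0
top mouth diff mean 16.009349030470915 frac>60 0.035318559556786706
flap row profile now/before [264 246 455 492 456 436 437 440 477 239 329 363] [265 252 455 487 463 438 443 443 476 248 331 400]
jar 0.0
bot 0.0
sauce 0.0
```

The flap profile across the mouth matches the start, so it is shut. The cap is in the pan and the bystanders haven't moved. Handing in.

```bash
python3 -c "
from station import ctrl, cam, readout
print(ctrl.hand_in())"
```

```text
the job is handed in; nothing more can be done
None
```

The cap is in the steel pan, the tin has dropped through the flap into the hopper, the flap has sprung shut, and the job was handed in at about 24 s; the hand-in returned no verdict. I confirmed the drop by closing the fingers on nothing and the shut flap by comparing images.

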